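# Pin the gate, then hold the amber marble over the marble run with tongs

## Robot

A 7-joint arm with a two-finger parallel gripper is mounted at the origin on the work surface. World frame = base frame: x ahead of the robot, y to its left, z up, the work surface at z = 0. Lengths are in mm, angles in rad, forces in N, time in s.
With the tool pointing down it reaches from about 425 to 925 mm from the base axis. Payload 6.8 kg.
Tool frame: the origin (TCP) lies midway between the tips of the shut fingers; the grasp point (between the pads) lies 19 mm behind it; z points along the fingers, y is the line along which they close (so a half turn about z gives the same grasp; the last joint's range is limited). The gripper opens to 85 mm and grips with 20 to 120 N. Pads are 22 mm wide; open, the fingers measure 114 mm over their backs; the gripper's body (76 mm by 85 mm) begins 54 mm behind the grasp point. The pads swing forward as they close: fully open they stand 13 mm farther back than shut.
Start: joints at [1, 0.477, 0.022, 1.555, -0.011, 1.109, -0.083], TCP at [301.368, -604.007, 231.308] pointing down, gripper open.
Joint ranges: [-2.96, 2.96], [-0.34, 2.1], [-1.41, 1.46], [0.24, 2.44], [-1.37, 4.51], [0.17, 1.92], [-2.96, 2.96]. Speed limits (rad/s): [2.39, 2.39, 3.14, 3.14, 3.14, 3.14, 3.14].

## Interface

Orientations are given as a 3x3 rotation matrix whose columns are the frame's x, y, z axes.
In Python, from cell import manip gives the robot as it stands.
- The arm moves only by the shell command python3 -m jog 'ROWS'. ROWS is JSON, a list of rows, each a list of 5 numbers: the opening, from 0 (shut) to 1 (fully open), then the shift along the tool's x, y, z in mm, then the turn about the tool's z in degrees. A call has 1 to 12 rows; each row is the pose to reach, as a shift and turn from the pose commanded when the call began, along the tool's axes at that moment; what a row does not reach only later rows make up. A row lasts 1/8 s, in which the tool goes at most 62.5 mm and 10.7 degrees, less where a joint would pass 70% of its speed; a pose out of reach is approached as far as the arm can. A call with a gripper value outside its range is refused whole. The fingers move at their own pace and stop on an object; the grip force is fixed at half the most. Time passes only in rows, so rows that repeat a pose let the fingers close. It gives the time, the measured TCP pose, the force, the opening and the grip force at its end, in the units of the state.
- manip.sense(): the state, without advancing time (a new reading comes with each control period).
- manip.grab_frame(name): name is "side" or "top" or "wrist"; returns (picture, depth): 384x512x3 uint8, blue, green, red; 384x512 float32, mm along the optical axis (not along the pixel's ray), 0 where there is no reading.
- manip.get_calibration(name): a dict with "fov_y" (degrees; the focal length in pixels is half the picture's height over the tangent of half this angle, whatever the lens; pixels are square), "cx", "cy" (the principal point, pixels), "extrinsics" (4x4, takes a point from camera to world coordinates); the wrist camera has in their place "hand_eye" (4x4, takes a point from camera to tool coordinates, whose origin is the TCP and whose axes are the flange's). Camera axes: x right, y down, z forward; pixel columns grow to the right and rows downward; lengths in mm; the calibration is good to about 2 mm. A picture is of the moment at which its call begins: read the wrist's pose just before it. get_calibration takes no time and is no camera call.
- manip.sign_off(): hands the job in; it is judged then, once.
The state is a dict: "t": time; "qpos": joint angles; "joint_velocities": joint speeds; "tau": joint torques, N m; "eef_pos": TCP position; "orientation": TCP orientation; "force": force on the tool from outside, world axes, zero at the start; "moment": the same for the moment, N m; "grip_width": finger opening in mm; "grasp_force": force on a finger pad.
Only numpy, scipy, OpenCV 4.12 (cv2) and the standard library are available. Lean on these libraries where they do the work, as an engineer would, in place of code of your own. Each camera call takes 0.05 s, during which the arm holds its last target. There are 200 camera calls.

## Task

Get the marble run ready: take the red-headed stop pin out of its holder, push it fully home in the hole of the yellow gate block and let go of it. Then take up the toy tongs, close them on the amber marble, lift it off its stand and hold it still in the tongs a little above the blue start cup, centred over it and clear of it; finish while still holding it there. Touch the marble only with the tongs, and leave the green marble, the lilac ring and the green cup where they are.

Things in the scene. Friction and masses are not known exactly. Their poses are not given: they have to be found in the camera images.
- pin: Stop pin, 71 mm tall, starts upright in the holder: steel shank 8 mm in diameter, 45 mm long with a tapered foot, and above it a red round head 18 mm in diameter, 26 mm tall. 25 g. Origin: centre of the foot; z runs up the pin to the head (head centre at z = 58 mm).
- pin_tip (a point): Centre of the pin's foot (its lower end).
- holder: Dark wooden block 50 x 50 x 30 mm, fixed, with a 20 mm deep round hole (9.5 mm) in the middle of its top in which the pin stands. Origin: centre of its underside.
- track: Marble run, fixed: wooden board 260 x 100 x 12 mm with, along its x axis, the blue start cup (x = -90 mm), the yellow gate block (x = -20 mm, 45 x 60 mm, top 50 mm above the table) and a chrome wire loop (x = +20 to +130 mm, 105 mm high). Origin: centre of the board's underside; x runs from the cup to the loop.
- gate_hole (a point): Centre of the mouth of the hole in the top of the gate block, 50 mm above the table. The hole is upright, 10.5 mm in diameter with a small bevel, 28 mm deep; fully home, the pin stands on its floor, 22 mm above the table.
- cup_rim (a point): Centre of the mouth of the blue start cup, 70 mm above the table; the rim is 66 mm across.
- tongs: Pale wooden toy tongs, blue grip patches and tips, 200 mm long, about 70 g, lying level on their rest. Arms side by side, 18 mm tall, 5 mm thick. Origin: midway between the arms at the grip patches, at mid-height (44 mm above the table at the start), close to the balance point. x runs to the tips, y across the arms, z up. Hinge at x = -85 mm, tips centred at x = +95 mm.
- tongs_tips (a point): Midway between the tongs' tips, at mid-height. Each tip is a blue shallow V with its groove upright, 18 mm tall and 25 mm long along x; open, the gap between the tips is 50 mm at the narrowest and 60 mm in the grooves.
- tongs_left (a joint): Closing angle of one arm (the other mirrors it): 0 open, about 0.08 closed on the marble, at most 0.11. Width over the arms at the grip patches: 50 mm open, 36 mm on the marble. A spring holds them open: they begin to close at about 5 N per side there (7.5 N when on the marble), so a grip of 3 to 4 N carries them open and one of 20 N or more closes them firmly.
- rest: Grey tongs rest, fixed: base 190 x 90 x 8 mm with two cross bars 12 mm thick at x = -60 and +60 mm, tops 35 mm above the table. The tongs' origin starts above its origin, within a few mm. Origin: centre of its underside; x along the tongs.
- amber_marble: Amber glass marble, 30 mm in diameter, 35 g, resting in the round mouth of the amber marble's stand with its centre 67 mm above the table. Origin: its centre.
- amber_stand: White stand, fixed, under the amber marble: round foot 60 mm across, thin stem, cup at the top 23 mm across whose rim is 55 mm above the table. Origin: centre of its underside.
- green_marble: Green glass marble, 30 mm, on a stand of the same kind. Leave alone. The two stands may have changed places. Origin: its centre.
- fidget_ring: Lilac hard silicone ring, 60 mm across, 13 mm tall, lying on the table. Leave alone. Origin: centre of its underside.
- stack_cup: Green plastic cup, 68 mm across, 70 mm tall. Leave alone. Origin: centre of its underside.
Things that resemble listed ones, but are neither listed nor needed, are in the scene too. Leave any purple look-alike of the amber_stand alone.

How it is judged:
By the outcome, as a careful person would: the job done as asked, in the order asked, and still so for the second after the job is handed in, while the arm keeps its last pose, push and grip.
It also fails if it takes over 64 s, if anything falls off the work surface, if the arm or the gripper's body presses on something with over 40 N, if the wrist force passes 120 N, or if a joint passes its speed limit or range.

## Working session

There is one attempt and no reset: what is moved stays moved. The work goes in short steps, Python scripts to look and compute and a shell command to move; the robot and the scene stay as the last step left them, time stands still between calls to the robot, and variables do not carry over. Pictures are saved under pics/ and viewed, at most 12 in all, crops included, and the job is handed in when it is done.

```bash
mkdir -p pics
cat > h.py <<'E'
import numpy as np, cv2
from cell import manip
def K(n):
    c=manip.get_calibration(n); f=192/np.tan(np.radians(c["fov_y"])/2); return c,f
def grab(n):
    s=manip.sense(); im,d=manip.grab_frame(n); c,f=K(n)
    if n=="wrist":
        T=np.eye(4);T[:3,:3]=s["orientation"];T[:3,3]=s["eef_pos"];T=T@np.array(c["hand_eye"])
    else: T=np.array(c["extrinsics"])
    return im,d,(T,f,c["cx"],c["cy"])
def ray(cam,u,v):
    T,f,cx,cy=cam; return T[:3,3],T[:3,:3]@np.array([(u-cx)/f,(v-cy)/f,1])
def onplane(cam,u,v,z):
    o,d=ray(cam,u,v); return o+d*(z-o[2])/d[2]
def pts(cam,d):
    T,f,cx,cy=cam; v,u=np.mgrid[:d.shape[0],:d.shape[1]]
    P=np.stack([(u-cx)/f*d,(v-cy)/f*d,d],-1); return P@T[:3,:3].T+T[:3,3]
def proj(cam,p):
    T,f,cx,cy=cam; q=T[:3,:3].T@(np.array(p)-T[:3,3]); return q[0]/q[2]*f+cx,q[1]/q[2]*f+cy
E
python3 - <<'E'
from h import *
s=manip.sense();print({k:np.round(v,3).tolist() for k,v in s.items()})
for n in("top","side"):
    im,d,c=grab(n);cv2.imwrite(f"pics/{n}0.png",im);np.savez(f"{n}0.npz",im=im,d=d);print(n,np.round(c[0],3).tolist(),c[1:])
print(manip.get_calibration("wrist"))
E
```

```text
{'t': 0.0, 'qpos': [1.0, 0.478, 0.022, 1.557, -0.012, 1.109, -0.083], 'joint_velocities': [-0.0, 0.0, -0.001, 0.001, 0.001, -0.0, 0.001], 'tau': [-0.001, -59.644, 1.608, -28.12, 0.012, 0.009, 0.0], 'eef_pos': [301.062, -603.444, 230.321], 'orientation': [[0.895, 0.446, -0.001], [0.446, -0.895, 0.002], [-0.0, -0.002, -1.0]], 'force': [-0.111, 0.637, -0.438], 'moment': [0.034, -0.019, -0.023], 'grasp_force': 0.0, 'grip_width': 85.472}
top [[0.028, -0.98, 0.195, 199.219], [-0.999, -0.032, -0.017, -7.299], [0.023, -0.194, -0.981, 1413.538], [0.0, 0.0, 0.0, 1.0]] (np.float64(454.4692845660507), 259.9119695630877, 195.11297268700363)
side [[-0.944, -0.181, 0.276, 228.379], [-0.329, 0.452, -0.829, 800.332], [0.025, -0.874, -0.486, 544.843], [0.0, 0.0, 0.0, 1.0]] (np.float64(372.9458489598025), 251.74572874035306, 191.24702981385067)
{'fov_y': 62.61807713654581, 'cx': 261.89896176209544, 'cy': 188.6399335093843, 'hand_eye': array([[-1.18178389e-03, -9.53532231e-01, -3.01288713e-01,
         7.72334691e+01],
       [ 9.99998941e-01, -1.38282956e-03,  4.54016092e-04,
         4.41551882e-01],
       [-8.49549916e-04, -3.01287857e-01,  9.53532855e-01,
        -1.42115034e+02],
       [ 0.00000000e+00,  0.00000000e+00,  0.00000000e+00,
         1.00000000e+00]])}
```

View pics/top0.png

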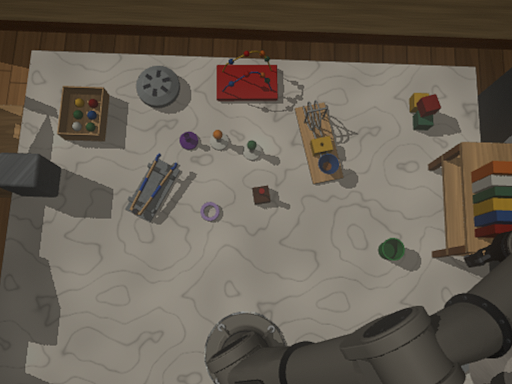

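View pics/side0.png

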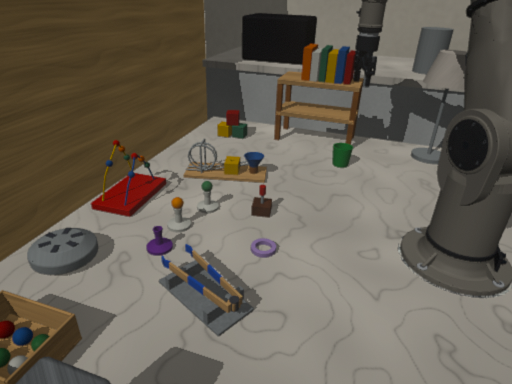

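Top view: the pin in its holder is at (261,194), the gate at (321,145), the blue cup at (328,163) and the tongs at (155,188). The amber marble is at (217,134), the green one at (252,146) and the purple look-alike stand at (189,141). Other red things are the block at (428,104), the balls in the box at (93,103) and the red toy at (247,83). Only the thing in the dark holder fits the pin. The side view agrees: pin (263,190), amber (177,203), green (207,187), purple stand (158,238).

Run:
```python
from h import *
def cam(n):
    c,f=K(n);return (np.array(c["extrinsics"]),f,c["cx"],c["cy"])
top=np.load("top0.npz");side=np.load("side0.npz")
rois={"pinhead":("red",(245,180,275,205),(255,180,275,200)),"gate":("yel",(308,133,335,153),(222,152,243,178)),"cup":("blue",(316,152,345,175),(243,148,268,178)),
"amber":("org",(208,125,228,143),(165,192,190,213)),"green":("grn",(243,137,262,154),(198,178,216,196)),"ring":("pur",(200,200,224,222),(248,235,280,258)),"gripblue":("blue",(125,150,185,220),(155,240,245,312)),"gcup":("grn",(375,235,408,265),(330,140,355,170))}
hr={"red":[(0,6),(174,180)],"yel":[(20,32)],"blue":[(100,125)],"org":[(7,20)],"grn":[(60,95)],"pur":[(125,150)]}
for k,(col,a,b) in rois.items():
    for n,D,r in(("top",top,a),("side",side,b)):
        im=D["im"];h=cv2.cvtColor(im,cv2.COLOR_BGR2HSV);m=np.zeros(h.shape[:2],bool)
        for lo,hi in hr[col]: m|=(h[...,0]>=lo)&(h[...,0]<=hi)
        m&=(h[...,1]>(60 if col=="pur" else 110))&(h[...,2]>40)
        w=np.zeros_like(m);w[r[1]:r[3],r[0]:r[2]]=1;m&=w
        nn,l,st,ce=cv2.connectedComponentsWithStats(m.astype(np.uint8));P=pts(cam(n),D["d"])
        for i in range(1,nn):
            if st[i,4]<12: continue
            q=P[(l==i)&(D["d"]>0)]
            print(k,n,st[i].tolist(),ce[i].round(1),"med",np.median(q,0).round(0),"min",q.min(0).round(0),"max",q.max(0).round(0))
im=np.hstack([cv2.resize(top["im"][120:220,120:350],None,fx=3.4,fy=3.4,interpolation=2)]);cv2.imwrite("pics/topcrop.png",im)
```

```text
pinhead top [259, 188, 6, 6, 32] [261.5 190.5] med [479. -35.  81.] min [470. -43.  26.] max [497. -27.  85.]
pinhead side [260, 185, 6, 11, 52] [262.1 189.4] med [475. -25.  73.] min [469. -37.  57.] max [483. -20.  82.]
gate top [311, 136, 22, 17, 289] [321.3 144.5] med [ 638. -219.   50.] min [ 612. -260.    8.] max [ 680. -186.   58.]
gate side [224, 156, 16, 19, 278] [231.4 165.2] med [ 633. -193.   43.] min [ 610. -354.   -1.] max [ 687. -180.   52.]
cup side [245, 152, 19, 14, 149] [253.5 156.9] med [ 573. -252.   61.] min [ 542. -267.   42.] max [ 598. -200.   71.]
amber top [213, 130, 9, 9, 63] [217.2 134. ] med [651. 107.  78.] min [639.  95.  70.] max [666. 120.  86.]
amber side [171, 197, 12, 11, 100] [176.8 202.3] med [648. 117.  74.] min [638. 101.  60.] max [664. 126.  82.]
green side [203, 182, 6, 4, 12] [205.4 183.1] med [623.  11.  80.] min [615.   3.  75.] max [629.  14.  82.]
ring side [252, 239, 24, 18, 260] [263.1 247.4] med [419. 136.  12.] min [392. 101.   2.] max [448. 159.  15.]
gripblue top [156, 154, 4, 7, 12] [157.1 156.9] med [579. 292.  52.] min [570. 2
[... 241 characters left out ...]
. 335.  58.]
gripblue top [152, 186, 9, 11, 26] [155.7 190.7] med [473. 286.  53.] min [455. 274.  44.] max [488. 296.  58.]
gripblue side [186, 244, 6, 10, 42] [188.5 248.5] med [554. 239.  48.] min [543. 232.  38.] max [563. 249.  54.]
gripblue side [162, 256, 8, 12, 48] [165.1 262. ] med [577. 297.  49.] min [568. 287.  37.] max [589. 299.  53.]
gripblue side [208, 265, 13, 19, 116] [213.7 273.3] med [471. 292.  49.] min [454. 222.  -1.] max [513. 305.  54.]
gripblue side [188, 276, 16, 18, 149] [195.2 284. ] med [492. 331.  48.] min [473. 276.   6.] max [530. 341.  56.]
gcup side [333, 143, 20, 24, 360] [341.3 154. ] med [ 315. -402.   50.] min [ 284. -459.    4.] max [ 345. -389.   71.]
```

View pics/topcrop.png

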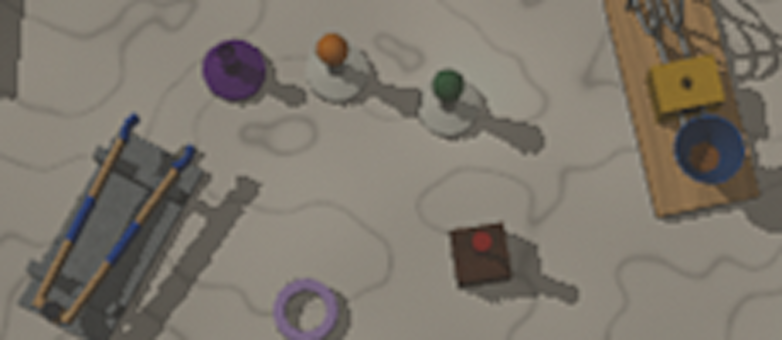

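The crop confirms it: a red round head at (481,241) in the dark block, one yellow gate with a hole at (687,83), and the blue cup at (708,149). First I move over the gate and cup to look at them closely.

```bash
python3 -m jog '[[1,50,-24,0,5],[1,100,-48,0,10],[1,150,-72,0,14],[1,200,-96,0,14],[1,250,-120,0,14],[1,300,-145,0,14],[1,350,-169,0,14],[1,400,-193,0,14],[1,440,-213,0,14],[1,454,-219,0,14],[1,454,-219,0,14],[1,454,-219,0,14]]'
python3 - <<'E'
from h import *
im,d,c=grab("wrist");cv2.imwrite("pics/w1.png",im);np.savez("w1.npz",im=im,d=d,T=c[0])
s=manip.sense();print(s["t"],s["eef_pos"],s["orientation"])
E
```

```text
t: 1.6
eef_pos: [608.5, -207.8, 231.1]
orientation: [[0.977, 0.214, -0.001], [0.214, -0.977, -0.001], [-0.001, 0.001, -1.0]]
force: [-0.3, -0.5, 0.2]
grip_width: 85.5
grasp_force: 0.0
1.65 [ 608.57918749 -207.894262    231.25052653] [[ 9.76964237e-01  2.13401879e-01 -7.19967557e-04]
 [ 2.13401032e-01 -9.76964069e-01 -1.09903292e-03]
 [-9.37918123e-04  9.20074036e-04 -9.99999137e-01]]
```

View pics/w1.png

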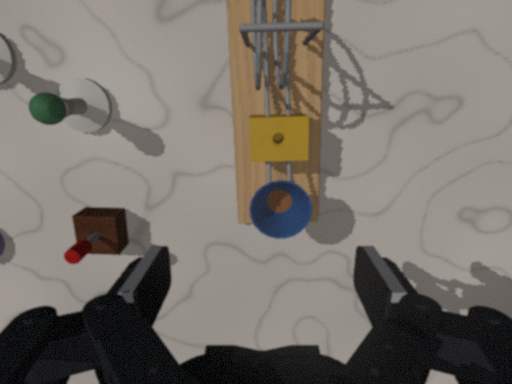

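The wrist view shows the gate hole at (278,138), the cup mouth centred near (281,209), the pin's red head at (75,253) and the green marble at (47,108). The board runs nearly straight up the image.

Run:
```python
from h import *
D=np.load("w1.npz");im=D["im"];c=K("wrist");cam=(D["T"],c[1],c[0]["cx"],c[0]["cy"])
h=cv2.cvtColor(im,cv2.COLOR_BGR2HSV)
y=cv2.inRange(h,(18,120,60),(34,255,255));y[:100]=0;y[170:]=0;y[:,:240]=0;y[:,320:]=0
cn=max(cv2.findContours(y,0,1)[0],key=cv2.contourArea);r=cv2.minAreaRect(cn);print("gate rect",r)
g=cv2.cvtColor(im,6).astype(float);w=g[128:149,268:289];print(w[::3,::3].round(0))
m=w<0.6*np.median(w);vv,uu=np.nonzero(m);hu,hv=uu.mean()+268,vv.mean()+128;print("hole",hu,hv,m.sum(),onplane(cam,hu,hv,50).round(1))
b=cv2.inRange(h,(100,110,20),(128,255,255));b[:170]=0;b[245:]=0;b[:,:240]=0;b[:,330:]=0
cn=cv2.convexHull(max(cv2.findContours(b,0,1)[0],key=cv2.contourArea));(u,v),rr=cv2.minEnclosingCircle(cn);print("cup",u,v,rr,"exp r",33*cam[1]/np.median(D["d"][195:215,251:254]))
e=cv2.fitEllipse(cn);print(e,onplane(cam,*e[0],70).round(1),onplane(cam,u,v,70).round(1))
rd=cv2.inRange(h,(0,130,40),(6,255,255))|cv2.inRange(h,(174,130,40),(180,255,255));rd[:,150:]=0;vv,uu=np.nonzero(rd);print("pin head",uu.mean(),vv.mean(),onplane(cam,uu.mean(),vv.mean(),70).round(1))
P=pts(cam,D["d"]);q=P[110:165,245:312].reshape(-1,3);q=q[(q[:,2]>44)&(q[:,2]<56)];print("gate top",np.median(q,0),cv2.minAreaRect(q[:,:2].astype(np.float32)))
for rows in (20,60,100,160,180,215):
    L=P[rows,215:345];k=(L[:,2]>8)&(L[:,2]<16);print(rows,L[k][0].round(1),L[k][-1].round(1))
```

```text
gate rect ((279.0, 137.5), (49.0, 62.0), 90.0)
[[125. 121. 121. 118. 118. 118. 119.]
 [123. 119. 121. 118. 117. 121. 119.]
 [122. 121. 101.  82.  85. 108. 123.]
 [116. 114.  79.  80.  77.  88. 121.]
 [120. 113.  64.  67.  61.  99. 121.]
 [121. 117.  93.  76.  94. 117. 119.]
 [121. 119. 119. 109. 115. 116. 120.]]
hole 278.4583333333333 140.16666666666666 24 [ 638.8 -219.3   50. ]
cup 281.5 210.5 29.807815551757812 exp r 31.943538920590864
((280.9387512207031, 209.2476806640625), (55.252628326416016, 59.39863204956055), 77.61682891845703) [ 572.9 -236.3   70. ] [ 571.7 -237.2   70. ]
pin head 80.83031674208145 248.32805429864254 [483.9 -37.3  70. ]
gate top [ 640.64679547 -218.86612021   49.41585803] ((639.808837890625, -218.79869079589844), (45.241859436035156, 59.96562957763672), 13.745125770568848)
20 [ 742.8 -142.4    8.7] [ 763.3 -239.1   11.8]
60 [ 705.3 -151.7   11.1] [ 726.3 -248.5   11.3]
100 [ 665.3 -161.2    9.8] [ 686.5 -258.8    9.6]
160 [ 599.9 -178.3   11.2] [ 620.6 -274.4   10.5]
180 [ 576.2 -184.    10.8] [ 596.5 -280.1    9.1]
215 [ 532.  -194.9    9.7] [ 553.7 -290.    12.2]
```

```bash
python3 -m jog '[[1,-20,-45,0,-1.4],[1,-40,-90,10,-1.4],[1,-60,-135,20,-1.4],[1,-80,-175,40,-1.4],[1,-89,-198,50,-1.4],[1,-89,-198,50,-1.4],[1,-89,-198,50,-1.4],[1,-89,-198,50,-1.4]]'
python3 - <<'E'
from h import *
im,d,cam=grab("wrist");cv2.imwrite("pics/w2.png",im)
h=cv2.cvtColor(im,cv2.COLOR_BGR2HSV)
rd=cv2.inRange(h,(0,130,40),(6,255,255))|cv2.inRange(h,(174,130,40),(180,255,255))
n,l,st,ce=cv2.connectedComponentsWithStats(rd)
P=pts(cam,d)
for i in range(1,n):
    if st[i,4]>60:
        q=P[(l==i)&(d>0)];t=q[q[:,2]>77];print(st[i],ce[i],q.min(0).round(1),q.max(0).round(1),len(t),t.mean(0).round(1),((t.min(0)+t.max(0))/2).round(1))
Q=P.reshape(-1,3);s=(np.abs(Q[:,2]-30)<3)&(np.hypot(Q[:,0]-479,Q[:,1]+33)<40);print("holder",cv2.minAreaRect(Q[s][:,:2].astype(np.float32)))
s=manip.sense();print(s["eef_pos"],s["orientation"][:,0],proj(cam,s["eef_pos"]))
E
```

```text
t: 2.65
eef_pos: [480.9, -32.8, 181.8]
orientation: [[0.971, 0.238, 0.001], [0.238, -0.971, -0.0], [0.001, 0.001, -1.0]]
force: [0.1, 0.3, 0.3]
grip_width: 85.1
grasp_force: 0.0
[249 176  24  26 486] [260.45473251 188.88888889] [454.9 -48.1  28. ] [487.1 -24.   82.4] 352 [479.  -32.6  80.2] [478.7 -32.8  79.7]
holder ((477.92218017578125, -32.834808349609375), (50.655704498291016, 49.99589538574219), 10.434515953063965)
[480.79162271 -32.54817378 181.68409372] [9.71151913e-01 2.38459921e-01 9.09772448e-04] (np.float64(260.565265778309), np.float64(250.16984849336382))
```

View pics/w2.png

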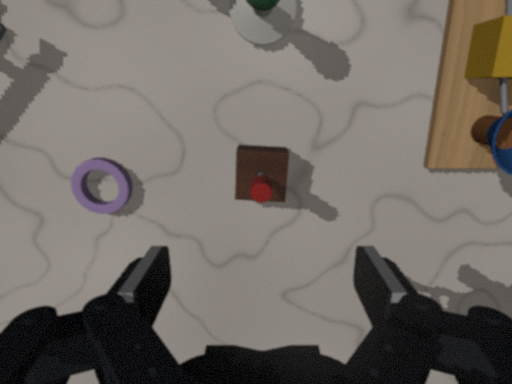

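Pin head measured at (478.8, -32.7), top at 80–82 mm, as it should be. I go down to grasp it.

```bash
python3 -m jog '[[0.6,-1,0,25,0],[0.6,-2,0,50,0],[0.6,-2,0,75,0],[0.6,-2,0,100,0],[0.6,-2,0,120,0],[0.6,-2,0,133,0],[0.6,-2,0,133,0],[0,-2,0,133,0],[0,-2,0,133,0],[0,-2,0,133,0],[0,-2,0,133,0],[0,-2,0,133,0]]'
```

```text
t: 4.2
eef_pos: [478.9, -31.8, 49.0]
orientation: [[0.971, 0.241, 0.002], [0.241, -0.971, -0.0], [0.002, 0.0, -1.0]]
force: [-0.8, 0.9, 6.7]
grip_width: 16.4
grasp_force: 58.5
```

```bash
python3 -m jog '[[0,0,0,-8,0],[0,0,0,-20,0],[0,0,0,-40,0],[0,0,0,-65,0],[0,0,0,-90,0],[0,0,0,-100,0],[0,0,0,-100,0],[0,0,0,-100,0]]'
python3 - <<'E'
from h import *
im,d,cam=grab("wrist");cv2.imwrite("pics/w3.png",im);np.savez("w3.npz",im=im,d=d,T=cam[0])
s=manip.sense();p=s["eef_pos"];R=s["orientation"];print(p,R[:,0],s["grip_width"],s["force"],s["grasp_force"])
for k in (-71+43,-26,0): pass
print("expected foot px",proj(cam,p+R@np.array([0,0,39.])),"head ctr",proj(cam,p-R[:,2]*19))
E
```

```text
t: 5.2
eef_pos: [477.4, -31.9, 147.5]
orientation: [[0.971, 0.241, -0.002], [0.241, -0.971, -0.0], [-0.002, -0.0, -1.0]]
force: [-0.3, -0.2, 0.3]
grip_width: 16.2
grasp_force: 58.5
[477.33969164 -31.84453239 147.39749414] [ 0.97063991  0.24053009 -0.0018549 ] 16.243407643517852 [ 0.00300145 -0.19711732 -0.20701805] 58.50580930709839
expected foot px (np.float64(261.10545133580604), np.float64(219.62006164120476)) head ctr (np.float64(260.91210304822624), np.float64(270.89507731633984))
```

View pics/w3.png

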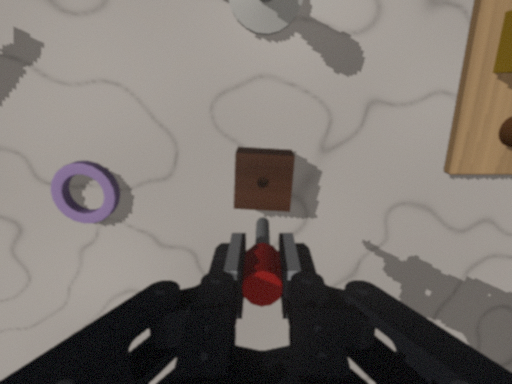

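The pin hangs upright in the fingers: head (263,270), foot (262,220) where it should be, holder hole empty at (263,183). Next I go over the gate.

```bash
python3 -m jog '[[0,15,30,0,0],[0,35,68,0,0],[0,55,107,0,0],[0,75,147,0,0],[0,95,186,0,0],[0,108,211,0,0],[0,113,220,5,0],[0,113,220,15,0],[0,113,220,30,0],[0,113,220,35,0],[0,113,220,35,0],[0,113,220,35,0]]'
python3 - <<'E'
from h import *
im,d,cam=grab("wrist");np.savez("w4.npz",im=im,d=d,T=cam[0]);cv2.imwrite("pics/w4.png",cv2.resize(im[110:310,160:360],None,fx=3,fy=3,interpolation=2))
s=manip.sense();p=s["eef_pos"];R=s["orientation"];print(p,R[:,0],s["grip_width"])
print("expected foot px",proj(cam,p+R@np.array([0,0,39.])),"expected hole",proj(cam,[639.8,-218.8,50]))
E
```

```text
t: 6.75
eef_pos: [641.0, -218.1, 113.8]
orientation: [[0.971, 0.241, 0.001], [0.241, -0.971, -0.0], [0.001, 0.0, -1.0]]
force: [-0.5, -0.0, -0.1]
grip_width: 16.1
grasp_force: 58.5
[ 641.06303009 -218.18463918  113.95852891] [9.70636017e-01 2.40551084e-01 9.48211650e-04] 16.252420574927264
expected foot px (np.float64(261.3643500819418), np.float64(219.52780213049238)) expected hole (np.float64(261.7754636723317), np.float64(207.30090999181002))
```

View pics/w4.png

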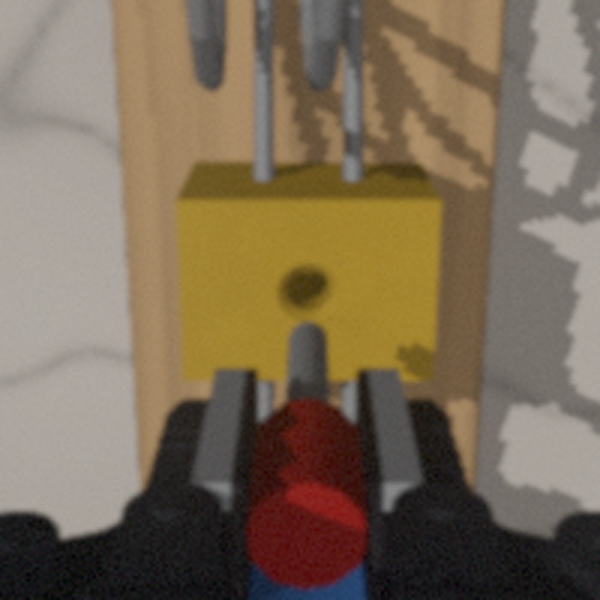

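Hole at crop (304,287), i.e. pixel (261.3,205.7). The foot is at crop (307,326), i.e. (262.3,219). Both match the predictions within about 1 px, so I shift y by -0.5 mm and go down in stages.

```bash
python3 -m jog '[[0,0,-0.5,8,0],[0,0,-0.5,16,0],[0,0,-0.5,20,0],[0,0,-0.5,24,0],[0,0,-0.5,28,0],[0,0,-0.5,32,0],[0,0,-0.5,34,0],[0,0,-0.5,34,0]]'
```

```text
t: 7.8
eef_pos: [640.5, -217.7, 79.2]
orientation: [[0.971, 0.241, -0.0], [0.241, -0.971, 0.0], [-0.0, -0.0, -1.0]]
force: [0.7, 0.1, -1.5]
grip_width: 16.3
grasp_force: 58.5
```

```bash
python3 -m jog '[[0,0,0,4,0],[0,0,0,8,0],[0,0,0,12,0],[0,0,0,15,0],[0,0,0,16,0],[0,0,0,16,0]]'
```

```text
t: 8.55
eef_pos: [640.6, -217.7, 63.3]
orientation: [[0.971, 0.241, -0.0], [0.241, -0.971, -0.0], [-0.0, 0.0, -1.0]]
force: [-0.8, 0.6, -0.6]
grip_width: 16.3
grasp_force: 58.5
```

```bash
python3 -m jog '[[0,0,0,1,0],[0,0,0,2,0],[0,0,0,3,0],[0,0,0,3,0]]'
```

```text
t: 9.05
eef_pos: [641.0, -217.7, 61.2]
orientation: [[0.971, 0.24, 0.001], [0.24, -0.971, -0.0], [0.001, 0.0, -1.0]]
force: [-0.7, 1.7, 4.9]
grip_width: 16.2
grasp_force: 59.1
```

```bash
python3 -m jog '[[0,0,0,1,0],[0,0,0,1.5,0],[0,0,0,1.5,0]]' && python3 -m jog '[[0.5,0,0,0,0],[0.5,0,0,0,0],[0.5,0,0,0,0],[0.5,0,0,0,0],[0.6,0,0,-10,0],[0.6,0,0,-35,0],[0.6,0,0,-70,0],[0.6,0,0,-100,0],[0.6,0,0,-120,0],[0.6,0,0,-120,0],[0.6,0,0,-120,0]]'
python3 - <<'E'
from h import *
im,d,cam=grab("wrist");cv2.imwrite("pics/w5.png",im);np.savez("w5.npz",im=im,d=d,T=cam[0])
P=pts(cam,d);h=cv2.cvtColor(im,cv2.COLOR_BGR2HSV)
rd=(cv2.inRange(h,(0,130,40),(6,255,255))|cv2.inRange(h,(174,130,40),(180,255,255)))>0
q=P[rd&(d>0)];q=q[np.hypot(q[:,0]-640,q[:,1]+218)<30];print("head top",len(q),np.percentile(q[:,2],[50,90,98]),q[q[:,2]>88].mean(0))
E
```

```text
t: 9.43
eef_pos: [641.4, -217.7, 60.9]
orientation: [[0.971, 0.24, 0.002], [0.24, -0.971, -0.0], [0.002, 0.001, -1.0]]
force: [-3.6, 1.5, 12.5]
grip_width: 16.6
grasp_force: 59.9
t: 10.8
eef_pos: [639.9, -217.5, 177.6]
orientation: [[0.971, 0.241, -0.002], [0.241, -0.971, 0.0], [-0.002, -0.001, -1.0]]
force: [0.3, 0.3, 0.3]
grip_width: 51.0
grasp_force: 0.0
head top 428 [92.23215964 93.15591953 93.7542383 ] [ 641.8341202  -218.51270118   92.23292085]
```

The head top sits at 92–93 mm against 93 expected, so the pin is home and released. On to the tongs.

```bash
python3 -m jog '[[1,0,-30,-20,2],[1,-4,-80,-40,7],[1,-7,-135,-50,14],[1,-9,-190,-50,21],[1,-12,-245,-50,28],[1,-15,-300,-50,35],[1,-18,-355,-50,42],[1,-20,-410,-50,42],[1,-23,-465,-50,42],[1,-25,-515,-50,42],[1,-26,-545,-50,42],[1,-26,-549,-50,42]]' && python3 -m jog '[[1,0,0,0,0],[1,0,0,0,0],[1,0,0,0,0]]'
python3 - <<'E'
from h import *
im,d,cam=grab("wrist");cv2.imwrite("pics/w6.png",im);np.savez("w6.npz",im=im,d=d,T=cam[0])
P=pts(cam,d);h=cv2.cvtColor(im,cv2.COLOR_BGR2HSV)
b=cv2.inRange(h,(100,120,40),(128,255,255));n,l,st,ce=cv2.connectedComponentsWithStats(b)
for i in range(1,n):
    if st[i,4]>40:
        q=P[(l==i)&(d>0)];t=q[np.abs(q[:,2]-53)<4];r=cv2.minAreaRect(t[:,:2].astype(np.float32)) if len(t)>5 else 0
        print(st[i],ce[i].round(1),np.median(q,0).round(1),len(t),t.mean(0).round(1),r)
s=manip.sense();print(s["t"],s["eef_pos"],s["orientation"][:,0])
E
```

```text
t: 12.35
eef_pos: [481.5, 311.2, 227.5]
orientation: [[0.884, -0.467, -0.002], [-0.467, -0.884, -0.0], [-0.002, 0.001, -1.0]]
force: [-0.1, -0.7, -0.2]
grip_width: 85.4
grasp_force: 0.0
t: 12.72
eef_pos: [483.9, 307.6, 228.7]
orientation: [[0.881, -0.473, 0.0], [-0.473, -0.881, -0.0], [0.0, 0.0, -1.0]]
force: [0.1, -1.3, -0.0]
grip_width: 85.4
grasp_force: 0.0
[226  59   8  28 101] [228.7  73. ] [579.8 292.5  52.3] 92 [580.  291.6  52.3] ((580.1626586914062, 291.4467468261719), (5.750359058380127, 24.328388214111328), 67.20865631103516)
[287  58   9  28 121] [291.1  71.7] [552.3 237.7  52.3] 114 [552.7 238.9  52.4] ((552.6679077148438, 238.517333984375), (6.94251823425293, 24.143051147460938), 58.16035842895508)
[236 149  10  40 205] [240.6 168.5] [493.8 327.4  52.3] 183 [493.4 327.6  52.4] ((493.1379089355469, 327.8571472167969), (4.6628313064575195, 41.653072357177734), 67.27629089355469)
[279 148   9  41 252] [282.8 167.6] [472.8 288.3  52.3] 218 [473.3 288.5  52.4] ((472.79852294921875, 288.710693359375), (5.6191182136535645, 42.321834564208984), 58.055267333984375)
12.775 [483.79878478 307.8762408  228.81514279] [ 8.81464330e-01 -4.72250515e-01  2.93634364e-04]
```

View pics/w6.png

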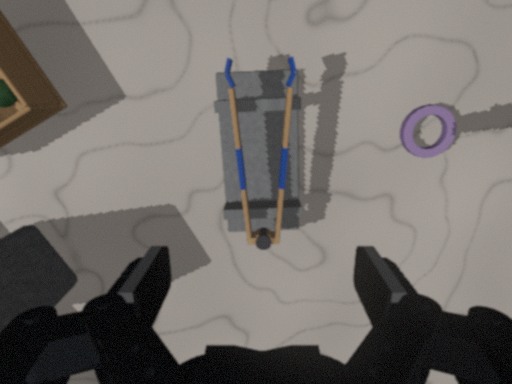

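The grip patches are at (241,168) and (283,168), the tips at (229,73) and (291,72). That gives a tongs origin of (483.1, 308.2) and a heading of -27.4°, with the arms 94 mm from grip to tips, as given. Down onto them.

```bash
python3 -m jog '[[1,-1,0,30,-0.8],[1,-1,0,70,-0.8],[1,-1,0,110,-0.8],[1,-1,0,150,-0.8],[1,-1,0,185,-0.8],[1,-1,0,203,-0.8],[1,-1,0,208,-0.8],[1,-1,0,208,-0.8],[0.54,-1,0,208,-0.8],[0.54,-1,0,208,-0.8],[0.54,-1,0,208,-0.8],[0.54,-1,0,208,-0.8]]'; python3 -m jog '[[0.54,0,0,0,0],[0.54,0,0,0,0]]'
```

```text
t: 14.28
eef_pos: [483.4, 310.0, 22.2]
orientation: [[0.889, -0.458, 0.002], [-0.458, -0.889, 0.001], [0.001, -0.002, -1.0]]
force: [-0.2, -0.5, 6.3]
grip_width: 46.1
grasp_force: 7.0
t: 14.52
eef_pos: [483.3, 310.0, 22.1]
orientation: [[0.889, -0.458, 0.002], [-0.458, -0.889, 0.001], [0.001, -0.002, -1.0]]
force: [-0.6, -0.8, 5.9]
grip_width: 46.1
grasp_force: 7.0
```

Tongs held at 46 mm with 7 N. I lift, turn to heading 0 and go above the amber marble.

```bash
python3 -m jog '[[0.54,0,0,-2,0],[0.54,0,0,-6,0],[0.54,0,0,-14,0],[0.54,0,0,-28,0],[0.54,0,0,-46,0],[0.54,0,0,-66,0],[0.54,0,0,-84,0],[0.54,0,0,-96,0],[0.54,0,0,-100,0],[0.54,0,0,-100,0]]' && python3 -m jog '[[0.54,6,5,0,-1],[0.54,18,17,0,-4],[0.54,34,32,0,-7],[0.54,52,48,0,-10],[0.54,70,65,0,-13],[0.54,88,82,0,-16],[0.54,106,99,0,-19],[0.54,124,115,0,-22],[0.54,140,130,0,-25],[0.54,151,140,0,-27],[0.54,157,146,0,-27.4],[0.54,158,147,0,-27.4]]' && python3 -m jog '[[0.54,0,0,0,0],[0.54,0,0,0,0],[0.54,0,0,0,0]]'
python3 - <<'E'
from h import *
im,d,cam=grab("wrist");cv2.imwrite("pics/w7.png",im);np.savez("w7.npz",im=im,d=d,T=cam[0])
P=pts(cam,d);h=cv2.cvtColor(im,cv2.COLOR_BGR2HSV)
s=manip.sense();print(s["t"],s["eef_pos"],s["orientation"],s["grip_width"],s["grasp_force"])
for nm,b in (("blue",cv2.inRange(h,(100,120,40),(128,255,255))),("amber",cv2.inRange(h,(7,150,60),(20,255,255)))):
    n,l,st,ce=cv2.connectedComponentsWithStats(b)
    for i in range(1,n):
        if st[i,4]>60:
            q=P[(l==i)&(d>0)];print(nm,st[i],ce[i].round(1),np.median(q,0).round(1),np.percentile(q[:,2],[5,95]).round(1),onplane(cam,*ce[i],67).round(1))
T=np.load("top0.npz")
for n,u,v in(("top",217.2,134),("side",176.8,202.3)):
    c,f=K(n);print(n,onplane((np.array(c["extrinsics"]),f,c["cx"],c["cy"]),u,v,67).round(1))
E
```

```text
t: 15.78
eef_pos: [482.3, 309.3, 120.7]
orientation: [[0.889, -0.458, -0.0], [-0.458, -0.889, -0.0], [-0.0, 0.0, -1.0]]
force: [0.3, -0.5, -1.3]
grip_width: 46.2
grasp_force: 5.2
t: 17.27
eef_pos: [555.4, 105.6, 120.4]
orientation: [[1.0, 0.001, -0.001], [0.001, -1.0, -0.0], [-0.001, 0.0, -1.0]]
force: [0.1, 0.8, -0.3]
grip_width: 46.4
grasp_force: 5.2
t: 17.65
eef_pos: [555.3, 106.9, 120.8]
orientation: [[1.0, 0.003, 0.0], [0.003, -1.0, 0.0], [0.0, -0.0, -1.0]]
force: [0.4, -0.7, 0.3]
grip_width: 46.2
grasp_force: 5.2
17.7 [555.36254295 106.74625895 120.82343452] [[ 9.99996585e-01  2.61307704e-03  2.88623292e-05]
 [ 2.61307452e-03 -9.99996582e-01  8.72303530e-05]
 [ 2.90901702e-05 -8.71546357e-05 -9.99999996e-01]] 46.261011799321494 5.187499481253326
blue [ 170    0   35   77 1543] [185.6  35.2] [650.7 131.9 150.7] [138.4 152.3] [661.7 149.7  67. ]
blue [ 318    0   36   77 1560] [336.6  35.1] [650.7  82.1 150.9] [138.9 152.4] [661.9  64.5  67. ]
blue [ 298  227   26  102 1550] [309.8 278.1] [559.5  87.1 151. ] [142. 152.] [503.9  72.2  67. ]
blue [ 201  238   27   92 1559] [214.7 282.2] [556.  125.9 150.9] [141.2 151.9] [500.5 140.3  67. ]
amber [ 236   22   49   55 2099] [260.1  49.3] [653.  107.7  78.2] [73.  81.5] [654.4 107.7  67. ]
top [654.9 107.3  67. ]
side [654.2 107.4  67. ]
```

View pics/w7.png

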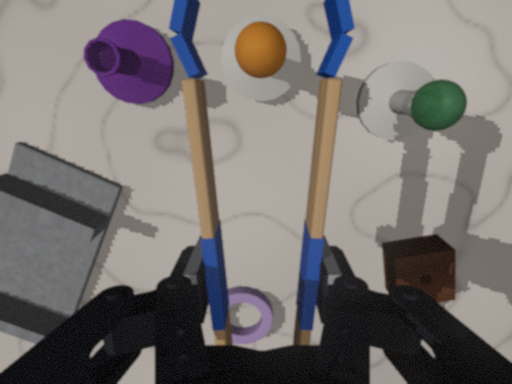

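The amber marble is at (260,49) between the tongs' tips; the groove vertices are near (175,37) and (348,37). The purple stand is left at (130,60), green right at (438,105). I work out the tips' place.

Run:
```python
from h import *
D=np.load("w7.npz");im,d=D["im"],D["d"];c=K("wrist");cam=(D["T"],c[1],c[0]["cx"],c[0]["cy"])
h=cv2.cvtColor(im,cv2.COLOR_BGR2HSV);b=cv2.inRange(h,(100,120,40),(128,255,255))>0
P=pts(cam,d)
b&=P[...,2]>147   # top faces
for v in range(0,80,6):
    L=np.nonzero(b[v,150:256])[0]+150;R=np.nonzero(b[v,256:380])[0]+256
    if len(L) and len(R): a=onplane(cam,L.min(),v,151.5);z=onplane(cam,L.max(),v,151.5);e=onplane(cam,R.min(),v,151.5);g=onplane(cam,R.max(),v,151.5);print(v,"x",a[0].round(1),"L",a[1].round(1),z[1].round(1),"R",e[1].round(1),g[1].round(1),"mid",((a[1]+g[1]+z[1]+e[1])/4).round(1),"gap",(z[1]-e[1]).round(1))
```

```text
0 x 659.1 L 133.8 128.8 R 84.9 79.9 mid 106.8 gap 43.9
6 x 657.5 L 134.2 129.2 R 84.4 79.4 mid 106.8 gap 44.8
12 x 655.8 L 134.7 130.0 R 83.7 79.0 mid 106.8 gap 46.3
18 x 654.1 L 135.1 130.7 R 83.3 78.5 mid 106.9 gap 47.4
24 x 652.4 L 135.6 131.1 R 82.5 78.0 mid 106.8 gap 48.6
30 x 650.7 L 134.8 131.9 R 82.4 79.2 mid 107.1 gap 49.5
36 x 648.9 L 134.6 131.7 R 81.9 79.0 mid 106.8 gap 49.8
42 x 647.2 L 135.7 131.2 R 83.1 78.2 mid 107.1 gap 48.1
48 x 645.4 L 134.9 130.3 R 83.6 79.1 mid 107.0 gap 46.7
54 x 643.6 L 134.1 129.5 R 84.5 79.9 mid 107.0 gap 45.0
60 x 641.8 L 133.2 129.0 R 85.3 80.7 mid 107.1 gap 43.6
66 x 640.0 L 132.4 128.1 R 85.9 81.6 mid 107.0 gap 42.2
72 x 638.1 L 131.5 127.2 R 86.7 82.4 mid 107.0 gap 40.5
```

```bash
python3 -m jog '[[0.54,2,0,2,0],[0.54,5,-0.6,6,0],[0.54,5,-0.6,14,0],[0.54,5,-0.6,24,0],[0.54,5,-0.6,34,0],[0.54,5,-0.6,44,0],[0.54,5,-0.6,54,0],[0.54,5,-0.6,63,0],[0.54,5,-0.6,70,0],[0.54,5,-0.6,73,0],[0.54,5,-0.6,73,0],[0.54,5,-0.6,73,0]]'
python3 - <<'E'
from h import *
im,d,cam=grab("wrist");np.savez("w8.npz",im=im,d=d,T=cam[0]);cv2.imwrite("pics/w8.png",cv2.resize(im[0:200,130:390],None,fx=3,fy=3))
E
```

```text
t: 19.2
eef_pos: [560.7, 107.0, 48.1]
orientation: [[1.0, 0.002, 0.001], [0.002, -1.0, 0.0], [0.001, -0.0, -1.0]]
force: [1.1, -0.5, -0.1]
grip_width: 46.5
grasp_force: 5.2
```

View pics/w8.png

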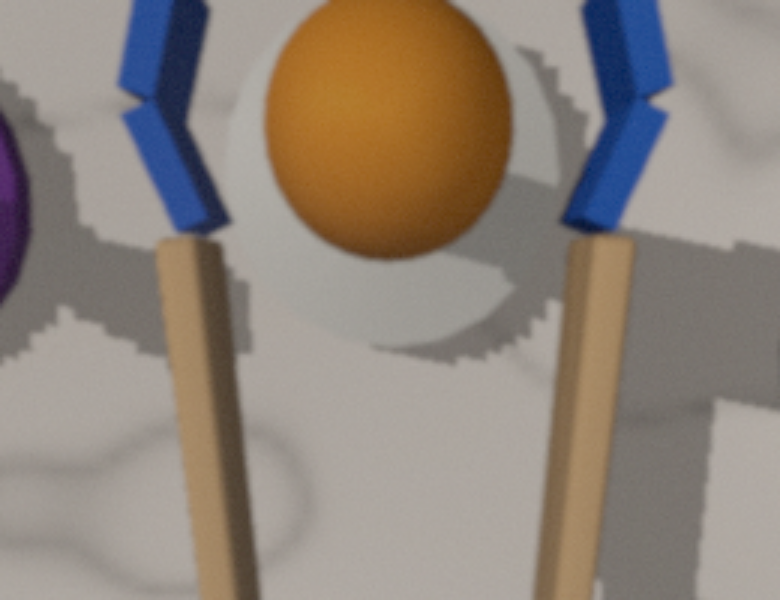

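The marble at crop (388,126) sits between the tips, whose groove vertices are at (150,100) and (640,100), about 1 mm towards the left arm. I check the along-tongs offset numerically.

Run:
```python
from h import *
D=np.load("w8.npz");im,d=D["im"],D["d"];c=K("wrist");cam=(D["T"],c[1],c[0]["cx"],c[0]["cy"])
P=pts(cam,d)
h=cv2.cvtColor(im,cv2.COLOR_BGR2HSV);m=cv2.inRange(h,(7,150,60),(22,255,255))>0
m[:,:200]=0;m[:,320:]=0;m[90:]=0
q=P[m&(d>0)];A=np.c_[2*q,np.ones(len(q))];s=np.linalg.lstsq(A,(q**2).sum(1),rcond=None)[0];print("sphere",s[:3].round(1),np.sqrt(s[3]+s[:3]@s[:3]).round(1))
b=cv2.inRange(h,(100,120,40),(128,255,255))>0;b[100:]=0;zt=np.percentile(P[b&(d>0)][:,2],90);print("top z",zt)
for v in(30,33,36): print(onplane(cam,130+150/3,v,zt).round(1),onplane(cam,130+640/3,v,zt).round(1))
```

```text
sphere [653.8 107.8  67.5] 14.3
top z 79.38742967818415
[656.  132.8  79.4] [656.   80.8  79.4]
[655.1 132.9  79.4] [655.2  80.8  79.4]
[654.3 132.9  79.4] [654.3  80.7  79.4]
```

```bash
python3 -m jog '[[0.54,-0.7,-1,1,0],[0.54,-0.7,-1,1,0],[0.5,-0.7,-1,1,0],[0.47,-0.7,-1,1,0],[0.44,-0.7,-1,1,0],[0.42,-0.7,-1,1,0],[0.3,-0.7,-1,1,0],[0,-0.7,-1,1,0],[0,-0.7,-1,1,0],[0,-0.7,-1,1,0]]'
```

```text
t: 20.5
eef_pos: [559.8, 107.9, 46.8]
orientation: [[1.0, 0.002, 0.0], [0.002, -1.0, -0.0], [0.0, 0.0, -1.0]]
force: [0.3, -1.0, 0.3]
grip_width: 34.5
grasp_force: 59.6
```

```bash
python3 -m jog '[[0,0,0,-1,0],[0,0,0,-4,0],[0,0,0,-10,0],[0,0,0,-20,0],[0,0,0,-34,0],[0,0,0,-48,0],[0,0,0,-60,0],[0,0,0,-68,0],[0,0,0,-70,0],[0,0,0,-70,0]]'
python3 - <<'E'
from h import *
im,d,cam=grab("wrist");np.savez("w9.npz",im=im,d=d,T=cam[0])
P=pts(cam,d)
h=cv2.cvtColor(im,cv2.COLOR_BGR2HSV);m=cv2.inRange(h,(7,150,60),(22,255,255))>0
m[:,:200]=0;m[:,320:]=0;m[90:]=0
q=P[m&(d>0)];A=np.c_[2*q,np.ones(len(q))];s=np.linalg.lstsq(A,(q**2).sum(1),rcond=None)[0];print("sphere",s[:3].round(1),np.sqrt(s[3]+s[:3]@s[:3]).round(1))
e=manip.sense()["eef_pos"];print(e,s[:3]-e)
E
```

```text
t: 21.75
eef_pos: [559.6, 107.9, 116.6]
orientation: [[1.0, 0.002, -0.0], [0.002, -1.0, -0.0], [-0.0, 0.0, -1.0]]
force: [0.0, -0.4, -2.0]
grip_width: 34.5
grasp_force: 59.7
sphere [653.5 107.9 136.8] 14.4
[559.4804352  107.81249358 116.40671392] [94.0694663   0.11907503 20.40828334]
```

The marble came up with the tongs (z 136.8). I carry it to the cup.

```bash
python3 -m jog '[[0,-1,3,0,0],[0,-3,12,0,0],[0,-6,26,0,0],[0,-11,46,0,0],[0,-17,70,0,0],[0,-23,96,0,0],[0,-29,122,0,0],[0,-36,148,0,0],[0,-42,174,0,0],[0,-48,200,0,0],[0,-54,226,0,0],[0,-60,252,0,0]]' && python3 -m jog '[[0,-6,24,0,0],[0,-12,46,0,0],[0,-16,64,0,0],[0,-19,78,0,0],[0,-21,86,0,0],[0,-22.5,90.5,0,0],[0,-22.5,91.2,0,0],[0,-22.5,91.2,0,0],[0,-22.5,91.2,0,0]]'
python3 - <<'E'
from h import *
im,d,cam=grab("wrist");np.savez("w10.npz",im=im,d=d,T=cam[0]);cv2.imwrite("pics/w10.png",im)
P=pts(cam,d)
h=cv2.cvtColor(im,cv2.COLOR_BGR2HSV);m=cv2.inRange(h,(7,150,60),(22,255,255))>0
m[:,:200]=0;m[:,320:]=0;m[90:]=0;m&=P[...,2]>110
q=P[m&(d>0)];A=np.c_[2*q,np.ones(len(q))];s=np.linalg.lstsq(A,(q**2).sum(1),rcond=None)[0];print("sphere",s[:3].round(1),np.sqrt(s[3]+s[:3]@s[:3]).round(1))
e=manip.sense()["eef_pos"];print(e,s[:3]-e)
E
```

```text
t: 23.3
eef_pos: [499.1, -146.5, 116.9]
orientation: [[1.0, 0.001, -0.0], [0.001, -1.0, -0.0], [-0.0, 0.0, -1.0]]
force: [0.4, -0.3, -0.7]
grip_width: 34.9
grasp_force: 59.8
t: 24.42
eef_pos: [478.2, -234.9, 116.8]
orientation: [[1.0, 0.003, 0.0], [0.003, -1.0, 0.0], [0.0, -0.0, -1.0]]
force: [0.1, 0.9, -0.9]
grip_width: 34.6
grasp_force: 59.7
sphere [ 572.1 -234.7  137. ] 14.4
[ 478.1342604  -234.96501395  116.80139025] [93.98823994  0.27104347 20.20810824]
```

View pics/w10.png

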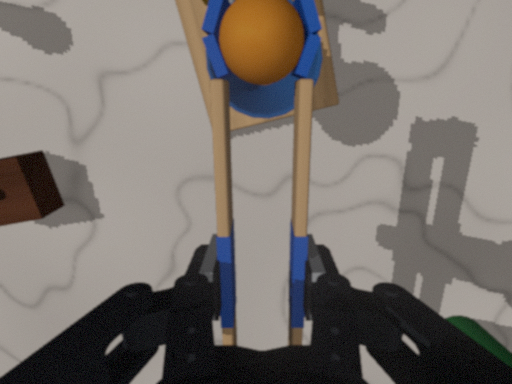

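The marble is held at (262,38), right over the blue cup behind it at (265,85). I lower it to about 13 mm above the rim and check with the side and top cameras.

```bash
python3 -m jog '[[0,0,0.7,2,0],[0,0,0.7,7,0],[0,0,0.7,14,0],[0,0,0.7,22,0],[0,0,0.7,29,0],[0,0,0.7,35,0],[0,0,0.7,38,0],[0,0,0.7,39,0],[0,0,0.7,39,0],[0,0,0.7,39,0],[0,0,0.7,39,0]]'
python3 - <<'E'
from h import *
im,d,cam=grab("side")
P=pts(cam,d);h=cv2.cvtColor(im,cv2.COLOR_BGR2HSV);m=cv2.inRange(h,(7,150,60),(20,255,255))
m[:130]=0;m[200:]=0;m[:,:235]=0;m[:,275:]=0
n,l,st,ce=cv2.connectedComponentsWithStats(m)
for i in range(1,n):
    if st[i,4]>15:print(st[i],ce[i],np.median(P[(l==i)&(d>0)],0).round(1),onplane(cam,*ce[i],98).round(1))
cv2.imwrite("pics/s11.png",cv2.resize(im[110:220,180:330],None,fx=5,fy=5))
im,d,cam=grab("wrist");P=pts(cam,d)
h=cv2.cvtColor(im,cv2.COLOR_BGR2HSV);m=cv2.inRange(h,(7,150,60),(22,255,255))>0
m[:,:200]=0;m[:,320:]=0;m[90:]=0;m&=P[...,2]>80
q=P[m&(d>0)];A=np.c_[2*q,np.ones(len(q))];s=np.linalg.lstsq(A,(q**2).sum(1),rcond=None)[0];print("sphere",s[:3].round(1))
s=manip.sense();print(s["t"],s["eef_pos"],s["grip_width"],abs(s["joint_velocities"]).max())
E
```

```text
t: 25.85
eef_pos: [478.1, -236.2, 78.0]
orientation: [[1.0, 0.002, 0.0], [0.002, -1.0, -0.0], [0.0, 0.0, -1.0]]
force: [0.0, 0.8, -1.2]
grip_width: 34.9
grasp_force: 59.7
[251 143   8   4  20] [254.25 144.35] [ 568.1 -228.6  108.8] [ 576.4 -255.4   98. ]
[250 168   5   5  21] [252.         169.76190476] [ 569.2 -221.1   25.5] [521.9 -77.2  98. ]
sphere [ 572.  -236.1   98.2]
25.95 [ 478.04303484 -236.17890564   77.94249521] 34.580113554047664 0.0013499622115554905
```

View pics/s11.png

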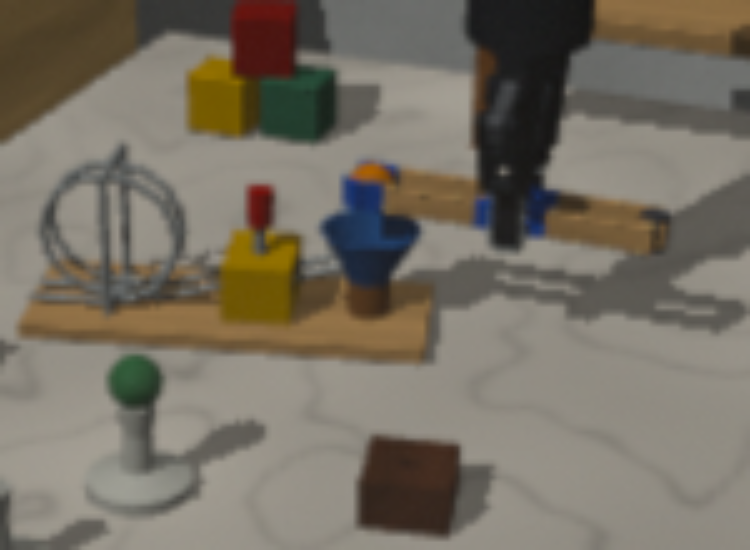

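The side view shows the pin standing in the gate at (260,205), and the marble in the tongs at (370,180), level and clear above the cup at (370,230). The arm is still, so I hand the job in.

```bash
python3 -c "
from cell import manip
print(manip.sign_off())"
```

```text
the job is handed in; nothing more can be done
None
```

I handed the job in at about 26 s: the stop pin is home in the gate and released, and the tongs hold the amber marble still, centred over the blue start cup with its underside about 13 mm above the rim.

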